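Run the ring gauge round a freshly bent rod

TASK

Check the bent steel rod on the bench: take the ring gauge that hangs on it by its handle and slide it gently along the rod round both bends, keeping the handle upright and not forcing the ring against the rod. Push the trip sleeve of the end stop fully home with it, then let go, leaving the gauge there, and do not disturb the other things on the bench.

Things in the scene. Friction and masses are not known exactly. Their poses are not given: they have to be found in the camera images.
- rod: Near leg of a fixed horizontal steel rod, 8 mm thick, axis 100 mm above the bench all along. Origin on the bench below the start of the first bend; x runs along the rod towards the stop, y left, z up. A post (20 x 26 mm, top 108 mm high) holds its near end at x = -115 mm. At x = 0 it turns left 45 degrees in an arc of 25 mm axis radius.
- bend_end (a point): On the rod axis, end of the first arc (18 mm in x, 7 mm in y from the rod's origin; axes as rod). From here the middle leg runs straight 90 mm, then a 45 degree right arc of 25 mm radius, then the straight last leg. No two rods are bent alike: at the end of each arc a kink adds up to 14 degrees either way, which no reading gives: follow the legs by feel or sight.
- gauge_handle (a point): Middle of the upright black square handle (12 x 12 mm, 42 mm tall) of the loose ring gauge, 38 mm above its hole's centre. x along the hole, z up; handle faces square to x and y, grip across either pair. Gauge: steel ring 32 mm outside, hole 14 mm, 12 mm long along the rod, counterweight reaching 43 mm below the hole's centre; 0.1 to 0.16 kg. It cannot leave the rod.
- gauge_hole (a point): Centre of the gauge's hole; same axes. Hanging free it lies 3 mm below the rod's axis: the ring has 3 mm of play all round on the rod. Pressing the ring on the rod with more than 15 N would be forcing it; the handle must not lean more than 20 degrees, as it does when it is led off the rod's line.
- sleeve (a joint): Trip sleeve of the end stop: steel disc 30 mm across round the last leg, before a grey 30 mm block (top 115 mm high); another post stands 165 mm after the second arc. The sleeve slides on along the rod: 0 = out, 0.012 m = home on a hard stop. About 4 N moves it; it stays where left. Its face stands 70 to 100 mm after the second arc when out. Push it with the gauge, not by hand, below 25 N.
- carton_mid (a point): Bystander: middle of a small open cardboard carton 110 x 90 x 60 mm.
- screwdriver_grip (a point): Bystander: grip of a screwdriver lying on the bench.
- bracket_mid (a point): Bystander: middle of a bent steel angle bracket 50 x 90 x 45 mm.
Things that resemble listed ones, but are neither listed nor needed, are in the scene too. What is shaped like the part that bears gauge_handle but yellow is not meant.

How it is judged:
By the outcome, as a careful person would: the job done as asked, in the order asked, and still so for the second after the job is handed in, with the robot touching nothing.
It also fails if it takes over 72 s, if anything falls off the work surface, if the arm or the gripper's body presses on something with over 40 N, if the wrist force passes 120 N, or if a joint passes its speed limit or range.

ROBOT

A 6-joint arm with a two-finger parallel gripper is mounted at the origin on the work surface. World frame = base frame: x ahead of the robot, y to its left, z up, the work surface at z = 0. Lengths are in m, angles in rad, forces in N, time in s.
With the tool pointing down it reaches from about 0.25 to 0.725 m from the base axis. Payload 4 kg.
Tool frame: the origin (TCP) lies midway between the tips of the shut fingers; the grasp point (between the pads) lies 19 mm behind it; y points along the fingers, z is the direction in which the jaws open and shut, and the axes are right-handed (so a half turn about y gives the same grasp; the last joint's range is limited). The gripper opens to 85 mm and grips with 20 to 120 N. Pads are 22 mm wide; open, the fingers measure 114 mm over their backs; the gripper's body (76 mm by 85 mm) begins 54 mm behind the grasp point. The pads swing forward as they close: fully open they stand 13 mm farther back than shut.
Start: joints at [1.25, 0.241, 0.005, 1.335, 0, 1.571], TCP at [0.158, 0.474, 0.231] pointing down, gripper open.
Joint ranges: [-2.72, 2.72], [-1.05, 1.87], [-1.09, 1.28], [-1.99, 2.15], [-1.42, 1.44], [-3.14, 3.14]. Speed limits (rad/s): [2.79, 2.79, 3.14, 3.14, 3.14, 3.14].

INTERFACE

Orientations are given as a unit quaternion [x, y, z, w].
In Python, from workcell import bot gives the robot as it stands. The module is installed in compiled form; this text tells all that it offers.
- The arm moves only by the shell command python3 -m handwheel 'ROWS' [OPENING]. ROWS is JSON, a list of rows, each a list of 6 numbers: the shift along the tool's x, y, z in units of 25 mm (1.0 is 25 mm), then the turn, a rotation vector about the tool's x, y, z in units of 10 degrees (1.0 is 10 degrees). A call has exactly 5 rows; each row is the pose to reach, as a shift and turn from the pose commanded when the call began, along the tool's axes at that moment; what a row does not reach only later rows make up. A row lasts 1/8 s, in which the tool goes at most 62.5 mm and 10.7 degrees, less where a joint would pass 70% of its speed; a pose out of reach is approached as far as the arm can. A call with a gripper value outside its range is refused whole. OPENING is the gripper command: -1 is shut, 1 is fully open, values between are in proportion, set as the call begins (- or left out, the last holds). The fingers move at their own pace and stop on an object; the grip force is fixed at half the most. Time passes only in rows, so rows that repeat a pose let the fingers close, or fill a call up. It gives the time, the measured TCP pose, the force and the opening at its end, in the units of the state.
- bot.get_obs(): the state, without advancing time (a new reading comes with each control period).
- bot.camera(name): name is "scene" or "top"; returns a dict with "color" (384x512x3 uint8, red, green, blue), "fx", "fy", "cx", "cy" (pixels), "dist_coeffs" ([k1, k2, p1, p2, k3] as OpenCV has them; the pictures are not rectified), "rvec" (rotation vector, rad) and "tvec" (3), from world to camera coordinates, as OpenCV has them. Camera axes: x right, y down, z forward; pixel columns grow to the right and rows downward; lengths in m; the calibration is good to about 2 mm. A picture is of the moment at which its call begins. There is no depth.
- bot.job_done(): hands the job in, once; it reports no verdict.
The state is a dict: "clock": time; "joint_pos": joint angles; "joint_vel": joint speeds; "tau": joint torques, N m; "eef_pos": TCP position; "tool_rot": TCP orientation; "ft_force": force on the tool from outside, world axes, zero at the start; "ft_torque": the same for the moment, N m; "grip_width": finger opening in m.
Only numpy, scipy, OpenCV 4.12 (cv2) and the standard library are available. Lean on these libraries where they do the work, as an engineer would, in place of code of your own. Each camera call takes 0.05 s, during which the arm holds its last target.

## Working session

There is one attempt and no reset: what is moved stays moved. The work goes in short steps, Python scripts to look and compute and a shell command to move; the robot and the scene stay as the last step left them, time stands still between calls to the robot, and variables do not carry over. Pictures are saved under pics/ and viewed, and the job is handed in when it is done.

```bash
mkdir -p pics; python3 - <<'E'
from workcell import bot
import cv2,json
o=bot.get_obs();print(o)
for n in("scene","top"):
    c=bot.camera(n);cv2.imwrite(f"pics/{n}0.png",cv2.resize(c["color"][:,:,::-1],(800,600),interpolation=cv2.INTER_CUBIC))
    cv2.imwrite(f"pics/{n}0raw.png",c["color"][:,:,::-1])
    print({k:v for k,v in c.items() if k!="color"})
E
```

```text
{'clock': 0.0, 'joint_pos': array([1.24998470e+00, 2.41397408e-01, 3.67791562e-03, 1.33522366e+00,
       4.09982816e-06, 1.57079892e+00]), 'joint_vel': array([-0.00027665,  0.00060564, -0.00027055,  0.00102227,  0.00156303,
        0.00061856]), 'tau': array([-1.56483829e-04, -3.72315109e+01,  2.52408725e+01,  1.70188030e-02,
        4.60628416e-05,  1.46455307e-05]), 'eef_pos': array([0.15745771, 0.47385967, 0.23040309]), 'tool_rot': array([ 0.69877783, -0.11306176,  0.11281644, -0.69727974]), 'ft_force': array([-0.07996808,  0.0181633 , -0.23264819]), 'ft_torque': array([-0.01593316, -0.01403685,  0.04162911]), 'grip_width': 0.08505052448568547}
{'fx': 402.65739396948254, 'fy': 402.65739396948254, 'cx': 251.3583820270848, 'cy': 192.70649087580836, 'dist_coeffs': array([-0.02918609,  0.        ,  0.        ,  0.        ,  0.        ]), 'rvec': array([ 2.08827917,  0.72996819, -0.3835442 ]), 'tvec': array([-0.38777285, -0.12188773,  1.28644875])}
{'fx': 350.23429262271605, 'fy': 350.23429262271605, 'cx': 258.2006744677617, 'cy': 189.81398245720794, 'dist_coeffs': array([-0.03749617,  0.        ,  0.        ,  0.        ,  0.        ]), 'rvec': array([ 2.12290943, -2.10764444,  0.16593818]), 'tvec': array([-0.02873419,  0.52174945,  1.03863299])}
```

View pics/scene0.png

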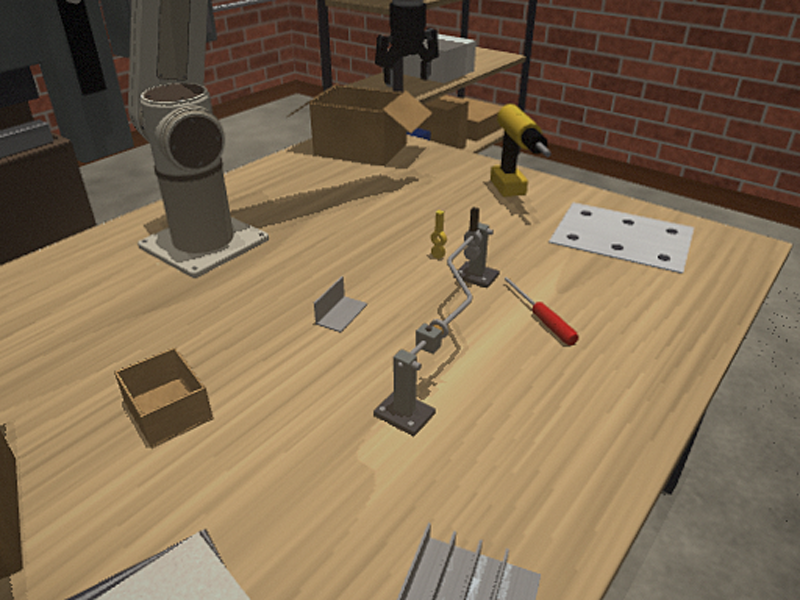

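View pics/top0.png

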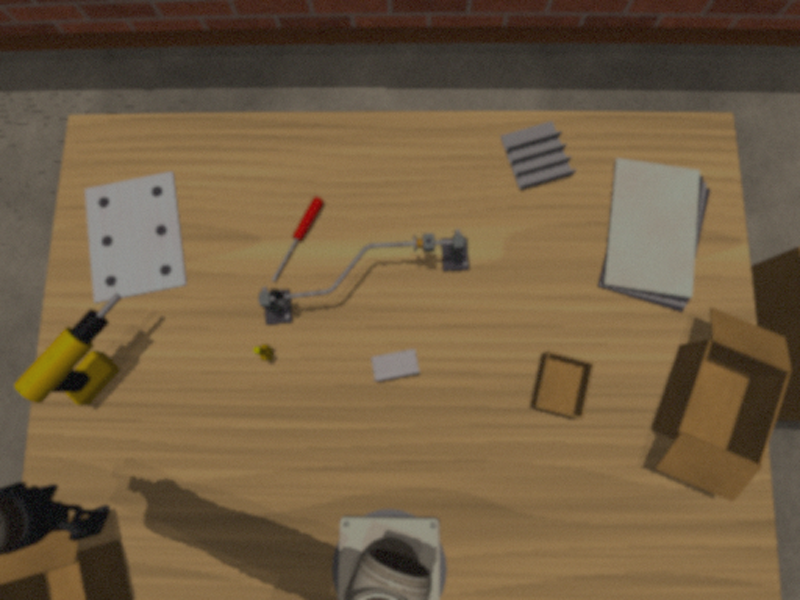

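The candidates for the gauge are the black handle on the rod at scene (474,218) / top (~285,298), and the yellow look-alike standing at scene (438,235) / top (263,351). The black one hanging on the rod fits the description. I'll check it in a close crop.

```bash
python3 - <<'E'
import cv2
a=cv2.imread("pics/scene0raw.png");b=cv2.imread("pics/top0raw.png")
# scene raw x 235..335 y 125..275 ; top raw x 155..310,y 140..215
cv2.imwrite("pics/s_crop.png",cv2.resize(a[125:200,255:335],None,fx=8,fy=8,interpolation=cv2.INTER_CUBIC)[:600])
cv2.imwrite("pics/s_crop2.png",cv2.resize(a[180:280,235:325],None,fx=6,fy=6,interpolation=cv2.INTER_CUBIC)[:600])
cv2.imwrite("pics/t_crop.png",cv2.resize(b[140:235,160:310],None,fx=5,fy=5,interpolation=cv2.INTER_CUBIC))
E
```

```text
(no output)
```

View pics/s_crop.png

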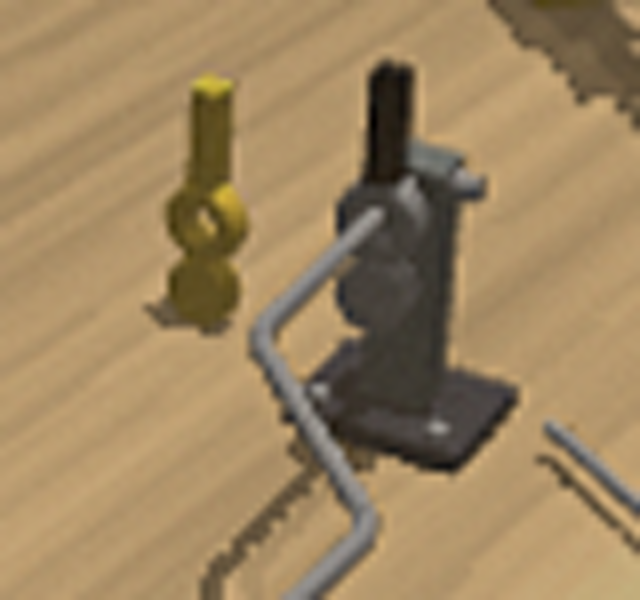

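View pics/s_crop2.png

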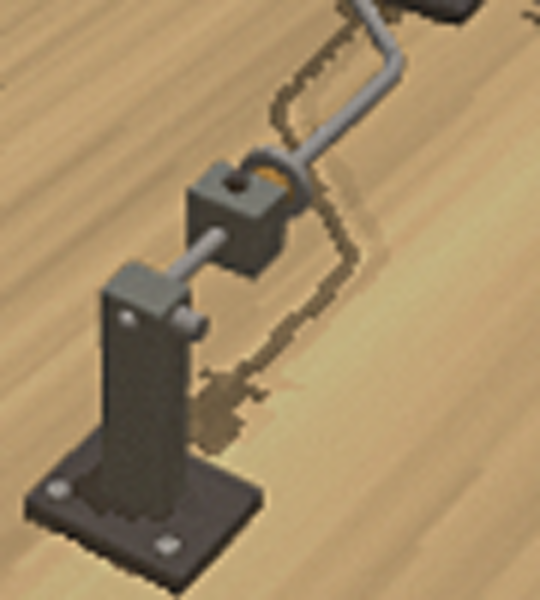

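View pics/t_crop.png

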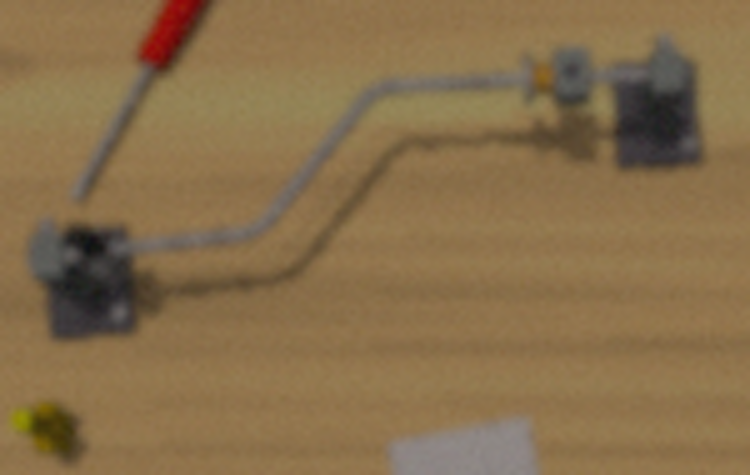

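The crop shows the black-handled gauge on the rod right beside the near post (handle crop1 (390,65)–(388,180)). The yellow one stands free on the bench, so it isn't the one. Next I'll measure.

```bash
cat > h.py <<'E'
import numpy as np,cv2
from workcell import bot
def cal(n):
    c=bot.camera(n);return c
def ray(c,p):
    K=np.array([[c["fx"],0,c["cx"]],[0,c["fy"],c["cy"]],[0,0,1]])
    u=cv2.undistortPoints(np.array([[p]],float),K,np.array(c["dist_coeffs"]))[0,0]
    R=cv2.Rodrigues(np.array(c["rvec"]))[0];return -R.T@c["tvec"],R.T@np.array([u[0],u[1],1])
def atz(c,p,z):
    o,d=ray(c,p);return (o+d*(z-o[2])/d[2]).round(4)
def tri(c1,p1,c2,p2):
    o1,d1=ray(c1,p1);o2,d2=ray(c2,p2);A=np.c_[d1,-d2];s=np.linalg.lstsq(A,o2-o1,rcond=None)[0]
    a=o1+d1*s[0];b=o2+d2*s[1];return ((a+b)/2).round(4),(np.linalg.norm(a-b)).round(4)
def proj(c,P):
    K=np.array([[c["fx"],0,c["cx"]],[0,c["fy"],c["cy"]],[0,0,1]])
    return cv2.projectPoints(np.array(P,float),np.array(c["rvec"]),np.array(c["tvec"]),K,np.array(c["dist_coeffs"]))[0][:,0]
E
python3 - <<'E'
from h import *
t=cal("top");s=cal("scene")
T=lambda x,y:((x+.5)/5-.5+160,(y+.5)/5-.5+140)
S=lambda x,y:((x+.5)/8-.5+255,(y+.5)/8-.5+125)
S2=lambda x,y:((x+.5)/6-.5+235,(y+.5)/6-.5+180)
for n,p,z in [("near1",(130,247),.1),("near2",(240,235),.1),("mid1",(275,215),.1),("mid2",(360,100),.1),("last1",(395,86),.1),("last2",(525,78),.1),("postN",(47,250),.108),("postF",(665,65),.108),("block",(572,75),.115),("handletop?",(88,238),.156)]:
    print("top",n,atz(t,T(*p),z))
for n,p,z in [("near1",(378,215),.1),("near2",(275,318),.1),("mid1",(262,345),.1),("mid2",(363,520),.1),("hbot",(388,180),.114),("htop",(392,68),.156)]:
    print("sc",n,atz(s,S(*p),z))
for n,p,z in [("last1",(392,75),.1),("last2",(305,160),.1),("post",(147,285),.108),("block",(240,190),.115),("afterblock",(222,235),.1),("rodpost",(175,275),.1)]:
    print("sc2",n,atz(s,S2(*p),z))
E
```

```text
top near1 [0.5136 0.1892 0.1   ]
top near2 [0.5212 0.1238 0.1   ]
top mid1 [0.5334 0.1033 0.1   ]
top mid2 [0.604  0.0544 0.1   ]
top last1 [0.6128 0.0335 0.1   ]
top last2 [ 0.6179 -0.0445  0.1   ]
top postN [0.5101 0.2366 0.108 ]
top postF [ 0.6239 -0.1279  0.108 ]
top block [ 0.6155 -0.0724  0.115 ]
top handletop? [0.5083 0.1999 0.156 ]
sc near1 [0.5111 0.2026 0.1   ]
sc near2 [0.5217 0.1249 0.1   ]
sc mid1 [0.5278 0.1086 0.1   ]
sc mid2 [0.6066 0.0462 0.1   ]
sc hbot [0.5134 0.2033 0.114 ]
sc htop [0.5122 0.2023 0.156 ]
sc2 last1 [0.6122 0.0374 0.1   ]
sc2 last2 [ 0.6169 -0.0286  0.1   ]
sc2 post [ 0.6206 -0.129   0.108 ]
sc2 block [ 0.6196 -0.074   0.115 ]
sc2 afterblock [ 0.6189 -0.0832  0.1   ]
sc2 rodpost [ 0.6192 -0.1112  0.1   ]
```

```bash
cat >> h.py <<'E'
from scipy.spatial.transform import Rotation as Ro
def pose():
    o=bot.get_obs();return np.array(o["eef_pos"]),Ro.from_quat(o["tool_rot"]),o
def goal(xyz,yawdeg,p=None,R=None):
    # tool down (y=-Z), tool z horizontal at heading yawdeg; returns row units
    if p is None: p,R,_=pose()
    a=np.radians(yawdeg);z=np.array([np.cos(a),np.sin(a),0]);y=np.array([0,0,-1.]);x=np.cross(y,z)
    G=Ro.from_matrix(np.c_[x,y,z])
    return np.r_[R.inv().apply(np.array(xyz)-p)/.025,np.degrees((R.inv()*G).as_rotvec())/10].round(3)
def st():
    p,R,o=pose();z=R.as_matrix()[:,2]
    print("t%.2f"%o["clock"],p.round(4),"yaw%.1f"%np.degrees(np.arctan2(z[1],z[0])),"down",R.as_matrix()[:,1].round(3),"F",np.round(o["ft_force"],1),"M",np.round(o["ft_torque"],2),"w%.4f"%o["grip_width"],"j",np.round(o["joint_pos"],2))
E
python3 - <<'E'
from h import *
st();print(pose()[1].as_matrix().round(3))
for yaw in(7.6,-172.4):
  for z in (.2,.121): print(yaw,z,goal([.5125,.2028,z],yaw))
E
```

```text
t0.20 [0.1576 0.4741 0.2308] yaw71.6 down [-0.    -0.001 -1.   ] F [-0.4  0.4  0.6] M [ 0.    0.01 -0.02] w0.0855 j [ 1.25  0.24  0.    1.34 -0.    1.57]
[[ 0.949 -0.     0.315]
 [-0.315 -0.001  0.949]
 [ 0.    -1.    -0.001]]
7.6 0.2 [ 1.6895e+01  1.2380e+00 -5.8210e+00  7.0000e-03  6.4020e+00  4.0000e-03]
7.6 0.121 [ 1.6895e+01  4.3980e+00 -5.8170e+00  7.0000e-03  6.4020e+00  4.0000e-03]
-172.4 0.2 [ 1.6895e+01  1.2380e+00 -5.8210e+00  5.0000e-03 -1.1598e+01 -7.0000e-03]
-172.4 0.121 [ 1.6895e+01  4.3980e+00 -5.8170e+00  5.0000e-03 -1.1598e+01 -7.0000e-03]
```

```bash
python3 -m handwheel '[[2.2,0.2,-0.8,0,0.9,0],[4.4,0.4,-1.6,0,1.8,0],[6.6,0.6,-2.4,0,2.7,0],[8.8,0.8,-3.1,0,3.6,0],[11,0.9,-3.8,0,4.4,0]]' 1; python3 - <<'E'
from h import *
st();print(goal([.5125,.2028,.185],7.6))
E
```

```text
clock: 0.82
eef_pos: [0.3898, 0.2962, 0.2085]
tool_rot: [0.604, -0.368, 0.367, -0.604]
ft_force: [0.0, 0.2, -0.1]
grip_width: 0.0853
t0.82 [0.3898 0.2962 0.2085] yaw27.4 down [-0. -0. -1.] F [ 0.   0.2 -0.1] M [ 0.03 -0.04 -0.02] w0.0853 j [ 0.65  0.23 -0.07  1.27  0.    1.74]
[ 5.575e+00  9.380e-01  2.642e+00  2.000e-03  1.976e+00 -0.000e+00]
```

```bash
python3 -m handwheel '[[1.6,0.3,0.8,0,0.6,0],[3.2,0.5,1.6,0,1.2,0],[4.8,0.8,2.3,0,1.8,0],[5.6,0.94,2.64,0,1.98,0],[5.58,0.94,2.64,0,1.98,0]]'; python3 - <<'E'
from h import *
st();print(goal([.5125,.2028,.121],7.6))
for n in("scene","top"):
    c=cal(n);I=c["color"][:,:,::-1].copy()
    q=proj(c,[[.5125,.2028,.135]])[0].round().astype(int)
    print(n,q)
    x,y=q[0]-40,q[1]-37
    cv2.imwrite(f"pics/{n}1.png",cv2.resize(I[y:y+75,x:x+80],None,fx=8,fy=8,interpolation=cv2.INTER_CUBIC))
E
```

```text
clock: 1.45
eef_pos: [0.5121, 0.2037, 0.1846]
tool_rot: [0.533, -0.465, 0.465, -0.532]
ft_force: [-0.2, 0.8, -0.0]
grip_width: 0.0852
t1.45 [0.5121 0.2037 0.1846] yaw7.7 down [-0.001 -0.    -1.   ] F [-0.2  0.8 -0. ] M [ 0.03 -0.01 -0.03] w0.0852 j [0.38 0.37 0.06 1.26 0.   1.81]
[0.04  2.543 0.014 0.009 0.013 0.   ]
scene [303 140]
top [178 187]
```

View pics/scene1.png

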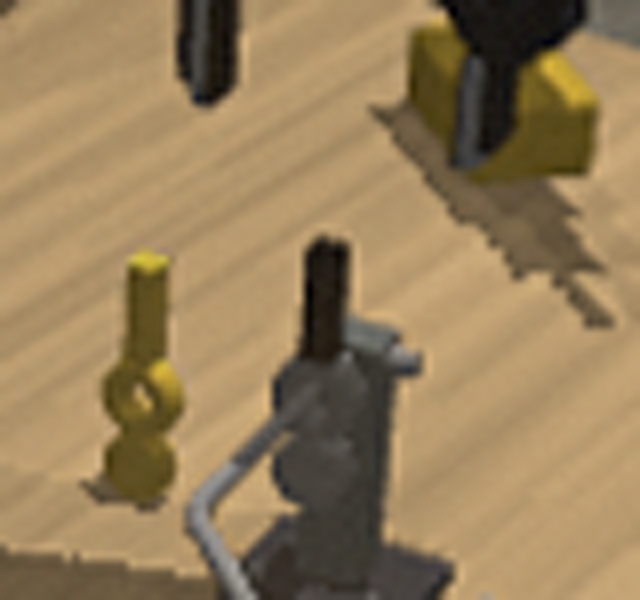

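View pics/top1.png

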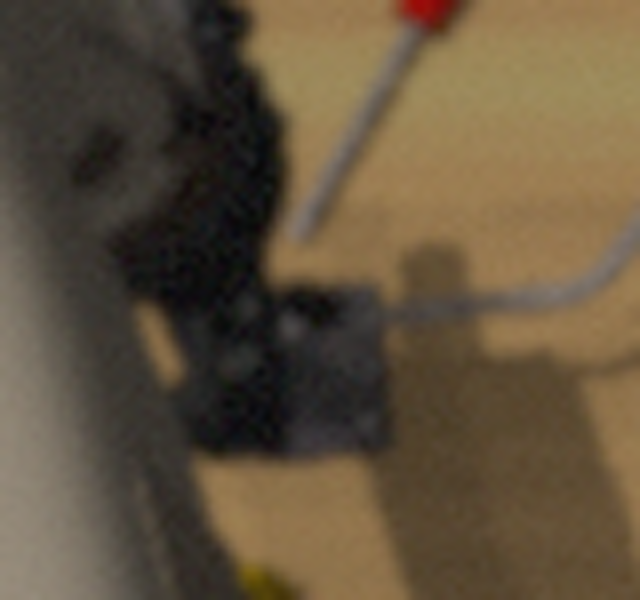

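The handle (scene crop (325,300)) stands between the two finger tips at (205,100) and (470,165). Next I'll descend and grip.

```bash
python3 -m handwheel '[[0.04,0.7,0.01,0,0,0],[0.04,1.4,0.01,0,0,0],[0.04,2.1,0.01,0,0,0],[0.04,2.54,0.01,0,0,0],[0.04,2.54,0.01,0,0,0]]' && python3 -c "from h import *;st()" && python3 -m handwheel '[[0,0,0,0,0,0],[0,0,0,0,0,0],[0,0,0,0,0,0],[0,0,0,0,0,0],[0,0,0,0,0,0]]' -1; python3 -c "from h import *;st()"
```

```text
clock: 2.17
eef_pos: [0.5111, 0.2042, 0.1213]
tool_rot: [0.534, -0.465, 0.464, -0.533]
ft_force: [-0.6, -0.4, 0.1]
grip_width: 0.0853
t2.17 [0.5111 0.2042 0.1213] yaw7.9 down [-0.002 -0.    -1.   ] F [-0.6 -0.4  0.1] M [ 0.01 -0.   -0.  ] w0.0853 j [ 0.38  0.41 -0.05  1.11  0.    1.81]
clock: 2.8
eef_pos: [0.5117, 0.2036, 0.1221]
tool_rot: [0.533, -0.465, 0.464, -0.533]
ft_force: [-2.9, -0.1, 4.0]
grip_width: 0.011
t2.80 [0.5117 0.2036 0.1221] yaw7.8 down [-0.001  0.    -1.   ] F [-2.9 -0.1  4. ] M [-0.09  0.66  0.02] w0.0110 j [ 0.38  0.41 -0.05  1.11  0.    1.81]
```

```bash
python3 -m handwheel '[[0,-0.06,0,0,0,0],[0,-0.12,0,0,0,0],[0,-0.12,0,0,0,0],[0,-0.12,0,0,0,0],[0,-0.12,0,0,0,0]]'; python3 - <<'E'
from h import *
st()
for n in("scene","top"):
    c=cal(n);I=c["color"][:,:,::-1].copy()
    q=proj(c,[[.5125,.2028,.115]])[0].round().astype(int)
    x,y=q[0]-40,q[1]-37
    cv2.imwrite(f"pics/{n}2.png",cv2.resize(I[y:y+75,x:x+80],None,fx=8,fy=8,interpolation=cv2.INTER_CUBIC))
E
```

```text
clock: 3.42
eef_pos: [0.5122, 0.2036, 0.1247]
tool_rot: [0.533, -0.465, 0.465, -0.533]
ft_force: [1.1, -0.1, -1.2]
grip_width: 0.011
t3.42 [0.5122 0.2036 0.1247] yaw7.8 down [-0. -0. -1.] F [ 1.1 -0.1 -1.2] M [0.   0.04 0.02] w0.0110 j [ 0.38  0.41 -0.04  1.12 -0.    1.81]
```

View pics/scene2.png

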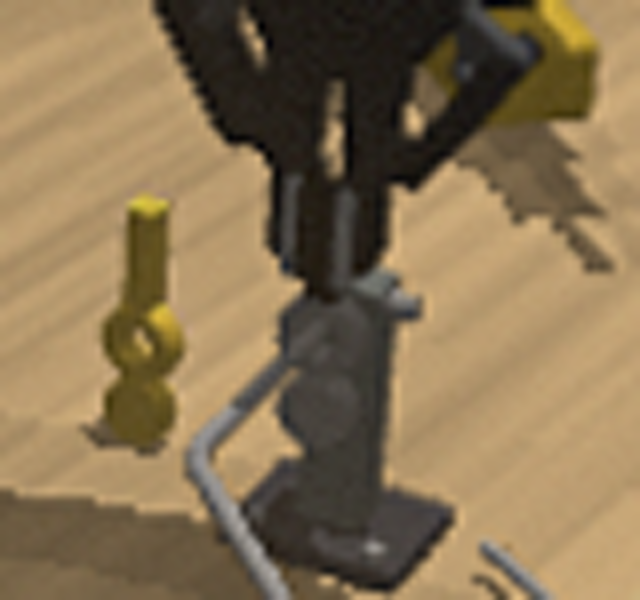

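The pads hold the handle, and the force now equals the gauge's weight only (ring free). I'll check a rod model by overlaying it on the first images.

```bash
cat >> h.py <<'E'
def rodpath(P,step=.002):
    # P: x0,y0,heading deg,turn1,turn2 (arc 45 + kink)
    x0,y0,h,k1,k2=P;h=np.radians(h);pts=[];hs=[]
    u=lambda a:np.array([np.cos(a),np.sin(a)])
    p=np.array([x0,y0]);
    for s in np.arange(-.11,0,step): pts.append(p+s*u(h));hs.append(h)
    def arc(p,h,sg):
        n=u(h+sg*np.pi/2);c=p+.025*n
        for a in np.linspace(0,np.pi/4,8): pts.append(c-.025*u(h+sg*np.pi/2+sg*a));hs.append(h+sg*a)
        return pts[-1],hs[-1]
    p,h=arc(p,h,1);h+=np.radians(k1)
    for s in np.arange(step,.09,step): pts.append(p+s*u(h));hs.append(h)
    p=p+.09*u(h);p,h=arc(p,h,-1);h+=np.radians(k2)
    for s in np.arange(step,.165,step): pts.append(p+s*u(h));hs.append(h)
    return np.array(pts),np.degrees(hs)
E
cat > fit.py <<'E'
from h import *
from scipy.optimize import least_squares
t=cal("top");s=cal("scene")
T=lambda x,y:((x+.5)/5-.5+160,(y+.5)/5-.5+140)
S=lambda x,y:((x+.5)/8-.5+255,(y+.5)/8-.5+125)
S2=lambda x,y:((x+.5)/6-.5+235,(y+.5)/6-.5+180)
A=[atz(t,T(*p),.1)[:2] for p in [(130,247),(180,242),(240,235),(275,215),(315,160),(355,105),(400,86),(460,83),(515,79),(620,73)]]
B=[atz(s,S(*p),.1)[:2] for p in [(370,222),(320,273),(275,318),(263,345),(312,432),(360,515)]]+[atz(s,S2(*p),.1)[:2] for p in[(385,80),(345,120),(310,155),(200,253)]]
def f(P,Q):
    q,_=rodpath(P,.0005);return [np.min(np.linalg.norm(q-a,axis=1)) for a in Q]
for Q in(A,B,A+B):
    r=least_squares(f,[.5245,.122,-83,0,-4],args=(Q,),x_scale=[.01,.01,5,5,5],diff_step=1e-3);print(r.x.round(4),np.round(np.array(r.fun)*1e3,1))
P=r.x;np.save("P.npy",P)
q,h=rodpath(P)
W=np.c_[q,np.full(len(q),.1)]
for n,c,x,y,k in(("top",t,160,140,5),("scene",s,235,125,5)):
    I=cv2.imread(f"pics/{n}0raw.png")[y:y+(95 if n=="top" else 118),x:x+150]
    I=cv2.resize(I,None,fx=k,fy=k,interpolation=cv2.INTER_CUBIC)
    for a,b in proj(c,W): cv2.circle(I,(int((a-x+.5)*k-.5),int((b-y+.5)*k-.5)),1,(0,0,255),-1)
    cv2.imwrite(f"pics/{n}_fit.png",I)
E
python3 fit.py
```

```text
[  0.5205   0.1239 -83.558    2.9289  -6.1807] [0.5 0.4 0.7 1.  0.1 1.  0.6 0.7 0.1 0.5]
[  0.5221   0.1213 -81.9285  -0.8888  -4.0741] [0.3 0.4 0.2 0.3 0.1 0.5 0.4 0.4 1.1 0.6]
[  0.5216   0.1223 -82.9097   1.1254  -5.0913] [0.4 0.2 0.2 0.5 1.3 3.1 0.4 0.4 0.4 0.9 0.7 0.2 0.5 1.2 1.1 2.3 1.  0.3
 0.5 1.2]
```

```bash
cd .;ls pics
```

```text
s_crop.png
s_crop2.png
scene0.png
scene0raw.png
scene1.png
scene2.png
scene_fit.png
t_crop.png
top0.png
top0raw.png
top1.png
top2.png
top_fit.png
```

View pics/top_fit.png

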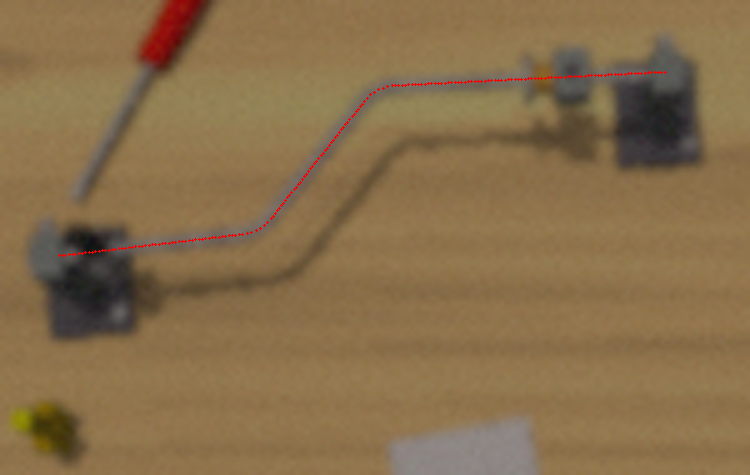

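View pics/scene_fit.png

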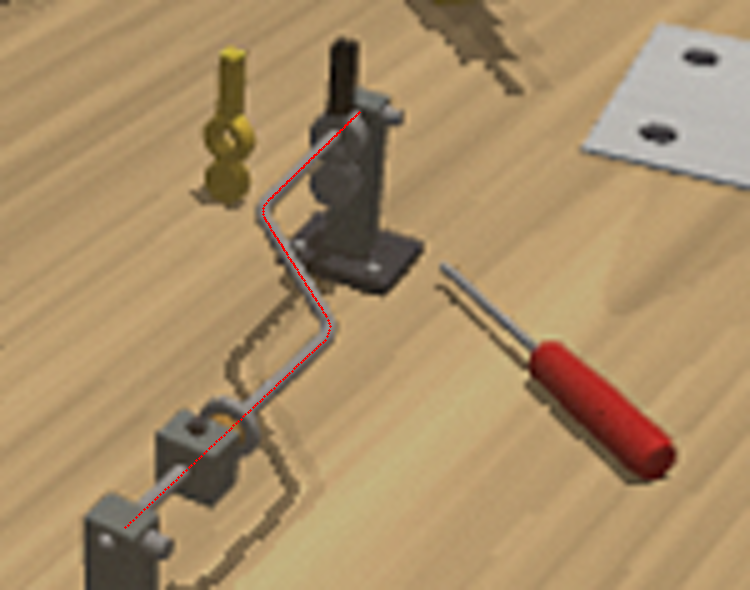

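```bash
cat >> h.py <<'E'
def rp(s,P):
    q,h=rodpath(P,.0005);d=np.r_[0,np.cumsum(np.linalg.norm(np.diff(q,axis=0),axis=1))]-.11
    return np.r_[np.interp(s,d,q[:,0]),np.interp(s,d,q[:,1])],np.interp(s,d,h)
def near(P):
    p,R,o=pose();ss=np.arange(-.1,.28,.0005);D=[np.linalg.norm(rp(s,P)[0]-p[:2]) for s in ss[::4]];return ss[::4][int(np.argmin(D))]
def plan(ss,P=None,left=0,z=.1247):
    if P is None:P=np.load("P.npy")
    st();print("s now",near(P).round(3))
    for s in ss:
        q,h=rp(s,P);n=np.array([-np.sin(np.radians(h)),np.cos(np.radians(h))]);q=q+left*n
        print(s,goal([q[0],q[1],z],h+90))
E
python3 -c "
from h import *
plan([-.074,-.066,-.058,-.050,-.042,-.01,0,.01,.02,.03])"
```

```text
t3.62 [0.5122 0.2037 0.1248] yaw7.8 down [-0. -0. -1.] F [-0.4 -0.2 -1.4] M [0.03 0.01 0.02] w0.0110 j [ 0.38  0.41 -0.04  1.12  0.    1.81]
s now -0.082
-0.074 [ 0.317  0.003 -0.033  0.     0.073  0.   ]
-0.066 [ 0.637  0.003 -0.037  0.     0.073  0.   ]
-0.058 [ 0.957  0.003 -0.041  0.     0.073  0.   ]
-0.05 [ 1.277  0.003 -0.045  0.     0.073  0.   ]
-0.042 [ 1.597  0.003 -0.049  0.     0.073  0.   ]
-0.01 [ 2.877  0.003 -0.066  0.     0.073  0.   ]
0 [ 3.277e+00  3.000e-03 -7.100e-02  0.000e+00  7.300e-02  0.000e+00]
0.01 [ 3.667e+00  3.000e-03  5.000e-03  0.000e+00 -2.220e+00 -0.000e+00]
0.02 [ 3.998e+00  3.000e-03  2.240e-01  0.000e+00 -4.511e+00 -0.000e+00]
0.03 [ 4.279e+00  3.000e-03  5.090e-01  0.000e+00 -4.540e+00 -0.000e+00]
```

```bash
python3 -m handwheel '[[0.3,0,-0.03,0,0.05,0],[0.6,0,-0.04,0,0.07,0],[0.9,0,-0.04,0,0.07,0],[1.2,0,-0.04,0,0.07,0],[1.5,0,-0.05,0,0.07,0]]'; python3 -c "
from h import *
plan([-.034,-.026,-.018,-.01,0,.005,.010,.015,.02])"
```

```text
clock: 4.25
eef_pos: [0.5162, 0.1657, 0.1248]
tool_rot: [-0.53, 0.468, -0.468, 0.53]
ft_force: [0.1, -0.4, -1.5]
grip_width: 0.0108
t4.25 [0.5162 0.1657 0.1248] yaw7.1 down [ 0.  0. -1.] F [ 0.1 -0.4 -1.5] M [-0.01 -0.03 -0.01] w0.0108 j [ 0.31  0.39 -0.07  1.11 -0.    1.76]
s now -0.044
-0.034 [ 0.391  0.005 -0.001 -0.001  0.001  0.   ]
-0.026 [ 0.711  0.005 -0.001 -0.001  0.001  0.   ]
-0.018 [ 1.031e+00  5.000e-03 -2.000e-03 -1.000e-03  1.000e-03  0.000e+00]
-0.01 [ 1.351e+00  5.000e-03 -2.000e-03 -1.000e-03  1.000e-03  0.000e+00]
0 [ 1.751e+00  5.000e-03 -2.000e-03 -1.000e-03  1.000e-03  0.000e+00]
0.005 [ 1.949e+00  5.000e-03  1.900e-02 -1.000e-03 -1.145e+00  0.000e+00]
0.01 [ 2.14   0.005  0.079 -0.    -2.292  0.   ]
0.015 [ 2.315  0.005  0.174 -0.    -3.438  0.   ]
0.02 [ 2.468  0.005  0.302 -0.    -4.583  0.   ]
```

```bash
python3 -m handwheel '[[0.3,0,0,0,0,0],[0.6,0,0,0,0,0],[0.9,0,0,0,0,0],[1.2,0,0,0,0,0],[1.5,0,0,0,0,0]]'; python3 -c "
from h import *
plan([-.003,0,.0025,.005,.0075,.010,.0125,.015,.02,.025,.03])"
```

```text
clock: 4.88
eef_pos: [0.5208, 0.1287, 0.1248]
tool_rot: [0.53, -0.468, 0.468, -0.53]
ft_force: [0.2, -0.3, -1.0]
grip_width: 0.0109
t4.88 [0.5208 0.1287 0.1248] yaw7.1 down [-0. -0. -1.] F [ 0.2 -0.3 -1. ] M [-0.04  0.03  0.02] w0.0109 j [ 0.24  0.38 -0.09  1.1  -0.    1.69]
s now -0.006
-0.003 [0.138 0.004 0.001 0.    0.003 0.   ]
0 [0.258 0.004 0.001 0.    0.003 0.   ]
0.0025 [ 0.358  0.004  0.006  0.    -0.57   0.   ]
0.005 [ 0.457  0.004  0.022  0.    -1.143  0.   ]
0.0075 [ 0.553  0.004  0.047  0.    -1.717  0.   ]
0.01 [ 0.647  0.004  0.081  0.    -2.29  -0.   ]
0.0125 [ 0.737  0.004  0.124  0.    -2.863 -0.   ]
0.015 [ 0.822  0.004  0.176  0.    -3.436 -0.   ]
0.02 [ 9.760e-01  4.000e-03  3.040e-01  0.000e+00 -4.581e+00 -0.000e+00]
0.025 [ 1.114e+00  4.000e-03  4.480e-01  0.000e+00 -4.609e+00 -0.000e+00]
0.03 [ 1.253e+00  4.000e-03  5.920e-01  0.000e+00 -4.609e+00 -0.000e+00]
```

```bash
python3 -m handwheel '[[0.14,0,0,0,0,0],[0.26,0,0,0,-0.2,0],[0.36,0,0.01,0,-0.6,0],[0.46,0,0.02,0,-1.15,0],[0.55,0,0.05,0,-1.7,0]]'; python3 -c "
from h import *
plan([.01,.0125,.015,.0175,.02,.025,.03,.035])"
```

```text
clock: 5.5
eef_pos: [0.5237, 0.1156, 0.1248]
tool_rot: [-0.594, 0.384, -0.383, 0.594]
ft_force: [0.5, -0.6, -0.9]
grip_width: 0.0111
t5.50 [0.5237 0.1156 0.1248] yaw24.3 down [-0.  0. -1.] F [ 0.5 -0.6 -0.9] M [ 0.02  0.04 -0.  ] w0.0111 j [ 0.22  0.38 -0.09  1.1   0.    1.36]
s now 0.008
0.01 [ 0.118  0.004 -0.005 -0.    -0.571 -0.001]
0.0125 [ 2.170e-01  4.000e-03  1.000e-02 -0.000e+00 -1.144e+00 -1.000e-03]
0.015 [ 3.130e-01  4.000e-03  3.500e-02 -0.000e+00 -1.717e+00 -1.000e-03]
0.0175 [ 4.070e-01  4.000e-03  6.900e-02 -0.000e+00 -2.291e+00 -1.000e-03]
0.02 [ 4.980e-01  4.000e-03  1.110e-01 -0.000e+00 -2.862e+00 -1.000e-03]
0.025 [ 6.73e-01  4.00e-03  2.08e-01 -0.00e+00 -2.89e+00 -1.00e-03]
0.03 [ 8.48e-01  4.00e-03  3.05e-01 -0.00e+00 -2.89e+00 -1.00e-03]
0.035 [ 1.023e+00  4.000e-03  4.010e-01 -0.000e+00 -2.890e+00 -1.000e-03]
```

```bash
python3 -m handwheel '[[0.12,0,0,0,-0.6,0],[0.22,0,0.01,0,-1.1,0],[0.31,0,0.03,0,-1.7,0],[0.41,0,0.07,0,-2.3,0],[0.5,0,0.11,0,-2.8,0]]'; python3 -c "
from h import *
plan([.023,.026,.029,.032,.035,.045])"
```

```text
clock: 6.12
eef_pos: [0.5314, 0.1053, 0.1248]
tool_rot: [-0.669, 0.228, -0.228, 0.669]
ft_force: [-1.1, -0.2, -1.9]
grip_width: 0.0108
t6.12 [0.5314 0.1053 0.1248] yaw52.3 down [ 0.  0. -1.] F [-1.1 -0.2 -1.9] M [-0.05 -0.06 -0.01] w0.0108 j [ 0.2   0.39 -0.07  1.11  0.    0.85]
s now 0.02
0.023 [ 0.117  0.004  0.004 -0.    -0.092 -0.   ]
0.026 [ 0.237  0.004  0.006 -0.    -0.092 -0.   ]
0.029 [ 0.357  0.004  0.008 -0.    -0.092 -0.   ]
0.032 [ 0.477  0.004  0.01  -0.    -0.092 -0.   ]
0.035 [ 0.597  0.004  0.012 -0.    -0.092 -0.   ]
0.045 [ 0.997  0.004  0.018 -0.    -0.092 -0.   ]
```

```bash
python3 -m handwheel '[[0.12,0,0,0,-0.1,0],[0.24,0,0.01,0,-0.1,0],[0.36,0,0.01,0,-0.1,0],[0.48,0,0.01,0,-0.1,0],[0.6,0,0.01,0,-0.1,0]]'; python3 - <<'E'
from h import *
plan([.04,.045,.05,.055,.06])
c=cal("scene");I=c["color"][:,:,::-1]
q=proj(c,[[.57,.07,.1]])[0].round().astype(int);x,y=q[0]-40,q[1]-37
cv2.imwrite("pics/s3.png",cv2.resize(I[y:y+75,x:x+80],None,fx=8,fy=8,interpolation=cv2.INTER_CUBIC))
E
```

```text
clock: 6.75
eef_pos: [0.5434, 0.0962, 0.1248]
tool_rot: [0.671, -0.224, 0.224, -0.671]
ft_force: [-0.1, -0.8, -1.4]
grip_width: 0.0112
t6.75 [0.5434 0.0962 0.1248] yaw53.1 down [-0. -0. -1.] F [-0.1 -0.8 -1.4] M [ 0.   -0.04  0.01] w0.0112 j [ 0.18  0.41 -0.04  1.12 -0.    0.82]
s now 0.036
0.04 [ 0.192  0.003  0.006  0.    -0.011 -0.   ]
0.045 [ 0.392  0.003  0.006  0.    -0.011 -0.   ]
0.05 [ 0.592  0.003  0.006  0.    -0.011 -0.   ]
0.055 [ 0.792  0.003  0.007  0.    -0.011 -0.   ]
0.06 [ 0.992  0.003  0.007  0.    -0.011 -0.   ]
```

View pics/s3.png

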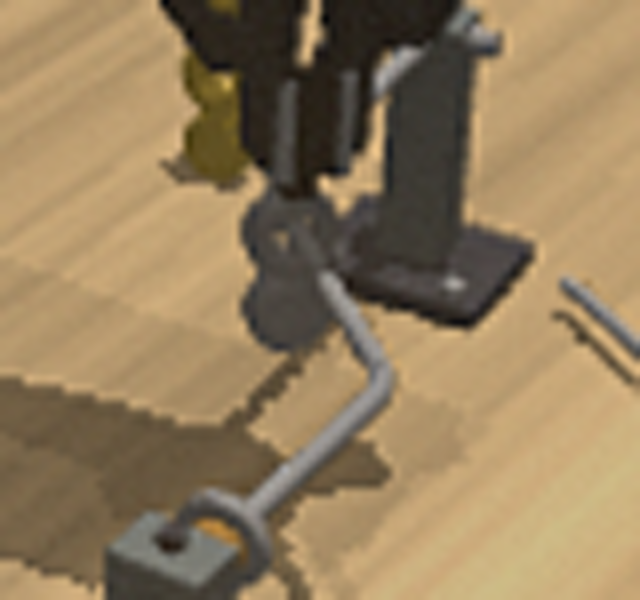

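```bash
python3 -m handwheel '[[0.2,0,0,0,0,0],[0.4,0,0.01,0,0,0],[0.6,0,0.01,0,0,0],[0.8,0,0.01,0,0,0],[1.0,0,0.01,0,0,0]]'; python3 -c "
from h import *
plan([.07,.08,.085])"
```

```text
clock: 7.42
eef_pos: [0.5637, 0.0813, 0.1248]
tool_rot: [0.671, -0.224, 0.224, -0.671]
ft_force: [0.0, -0.1, -1.3]
grip_width: 0.0109
t7.42 [0.5637 0.0813 0.1248] yaw53.1 down [-0. -0. -1.] F [ 0.  -0.1 -1.3] M [-0.06 -0.03  0.02] w0.0109 j [ 0.14  0.44  0.01  1.14 -0.    0.79]
s now 0.06
0.07 [ 0.385  0.003 -0.003  0.    -0.01  -0.   ]
0.08 [ 0.785  0.003 -0.002  0.    -0.01  -0.   ]
0.085 [ 0.985  0.003 -0.002  0.    -0.01  -0.   ]
```

```bash
python3 -m handwheel '[[0.2,0,0,0,0,0],[0.4,0,0,0,0,0],[0.6,0,0,0,0,0],[0.8,0,0,0,0,0],[1.0,0,0,0,0,0]]'; python3 -c "
from h import *
st()"
```

```text
clock: 8.05
eef_pos: [0.5837, 0.0663, 0.1248]
tool_rot: [-0.671, 0.224, -0.224, 0.671]
ft_force: [-0.3, -0.2, -2.0]
grip_width: 0.0109
t8.05 [0.5837 0.0663 0.1248] yaw53.1 down [-0.  0. -1.] F [-0.3 -0.2 -2. ] M [-0.04 -0.01  0.01] w0.0109 j [0.11 0.48 0.06 1.16 0.   0.76]
```

Still free of contact. I'll feel to each side gently to centre on the middle leg.

```bash
python3 -m handwheel '[[0,0,0.04,0,0,0],[0,0,0.08,0,0,0],[0,0,0.08,0,0,0],[0,0,0.08,0,0,0],[0,0,0.08,0,0,0]]'; python3 -c "from h import *;st()"; python3 -m handwheel '[[0,0,-0.08,0,0,0],[0,0,-0.16,0,0,0],[0,0,-0.16,0,0,0],[0,0,-0.16,0,0,0],[0,0,-0.16,0,0,0]]'; python3 -c "from h import *;st()"
```

```text
clock: 8.68
eef_pos: [0.5846, 0.0682, 0.1248]
tool_rot: [0.671, -0.224, 0.224, -0.671]
ft_force: [0.6, -0.3, -1.1]
grip_width: 0.0107
t8.68 [0.5846 0.0682 0.1248] yaw53.1 down [-0. -0. -1.] F [ 0.6 -0.3 -1.1] M [ 0.01 -0.03 -0.  ] w0.0107 j [0.12 0.48 0.07 1.16 0.   0.76]
clock: 9.3
eef_pos: [0.5823, 0.0649, 0.1248]
tool_rot: [-0.671, 0.224, -0.224, 0.671]
ft_force: [0.2, -0.6, -1.2]
grip_width: 0.0111
t9.30 [0.5823 0.0649 0.1248] yaw53.1 down [ 0.  0. -1.] F [ 0.2 -0.6 -1.2] M [ 0.   -0.01 -0.01] w0.0111 j [0.11 0.47 0.06 1.16 0.   0.75]
```

Free at ±2 mm, so the tool is centred within about 1 mm. On to the second bend.

```bash
python3 -m handwheel '[[0.1,0,0.08,0,0,0],[0.25,0,0.08,0,0,0],[0.45,0,0.08,0,0,0],[0.65,0,0.08,0,0,0],[0.8,0,0.08,0,0,0]]'; python3 -c "
from h import *
plan([.107,.11,.1125,.115,.1175,.12,.1225,.125,.13,.135,.14])"
```

```text
clock: 9.93
eef_pos: [0.5998, 0.0542, 0.1247]
tool_rot: [0.671, -0.224, 0.224, -0.671]
ft_force: [-0.6, -0.6, -1.1]
grip_width: 0.0106
t9.93 [0.5998 0.0542 0.1247] yaw53.1 down [-0. -0. -1.] F [-0.6 -0.6 -1.1] M [-0.01 -0.03 -0.04] w0.0106 j [ 0.09  0.5   0.11  1.18 -0.    0.73]
s now 0.106
0.107 [ 0.062  0.001  0.001  0.    -0.011 -0.   ]
0.11 [ 0.182  0.001  0.001  0.     0.075 -0.   ]
0.1125 [ 0.282  0.001 -0.005  0.     0.648 -0.   ]
0.115 [ 3.800e-01  1.000e-03 -2.200e-02  0.000e+00  1.221e+00 -0.000e+00]
0.1175 [ 4.770e-01  1.000e-03 -4.800e-02  0.000e+00  1.794e+00 -0.000e+00]
0.12 [ 5.700e-01  1.000e-03 -8.400e-02  0.000e+00  2.368e+00 -0.000e+00]
0.1225 [ 6.590e-01  1.000e-03 -1.290e-01  0.000e+00  2.941e+00 -0.000e+00]
0.125 [ 7.430e-01  1.000e-03 -1.820e-01  0.000e+00  3.514e+00 -0.000e+00]
0.13 [ 8.940e-01  1.000e-03 -3.130e-01  0.000e+00  4.998e+00 -0.000e+00]
0.135 [ 1.022e+00  1.000e-03 -4.660e-01  0.000e+00  4.998e+00 -0.000e+00]
0.14 [ 1.151e+00  1.000e-03 -6.190e-01  0.000e+00  4.998e+00 -0.000e+00]
```

```bash
python3 -m handwheel '[[0.09,0,0,0,0,0],[0.18,0,0,0,0.1,0],[0.28,0,0,0,0.6,0],[0.38,0,-0.02,0,1.2,0],[0.48,0,-0.05,0,1.8,0]]'; python3 -c "
from h import *
plan([.12,.1225,.125,.1275,.13,.135,.14])"
```

```text
clock: 10.55
eef_pos: [0.6083, 0.0463, 0.1248]
tool_rot: [0.627, -0.327, 0.327, -0.627]
ft_force: [0.4, -1.0, -0.5]
grip_width: 0.0113
t10.55 [0.6083 0.0463 0.1248] yaw34.9 down [-0. -0. -1.] F [ 0.4 -1.  -0.5] M [-0.02 -0.03  0.01] w0.0113 j [ 0.08  0.52  0.13  1.19 -0.    1.04]
s now 0.118
0.12 [ 0.113  0.005 -0.001  0.     0.547 -0.   ]
0.1225 [ 0.212  0.005 -0.016  0.     1.12  -0.   ]
0.125 [ 0.308  0.005 -0.04   0.     1.694 -0.   ]
0.1275 [ 0.402  0.005 -0.074  0.     2.267 -0.   ]
0.13 [ 0.492  0.005 -0.118  0.     3.177  0.   ]
0.135 [ 0.662  0.005 -0.223  0.     3.177  0.   ]
0.14 [ 0.832  0.005 -0.328  0.     3.177  0.   ]
```

```bash
python3 -m handwheel '[[0.11,0,0,0,0.55,0],[0.21,0,-0.01,0,1.1,0],[0.31,0,-0.04,0,1.7,0],[0.4,0,-0.07,0,2.3,0],[0.49,0,-0.12,0,3.1,0]]'; python3 -c "
from h import *
plan([.135,.14,.145,.15,.16])"
```

```text
clock: 11.18
eef_pos: [0.6122, 0.0345, 0.1246]
tool_rot: [0.517, -0.483, 0.483, -0.516]
ft_force: [-2.2, 0.8, -0.5]
grip_width: 0.0108
t11.18 [0.6122 0.0345 0.1246] yaw3.8 down [-0.002 -0.    -1.   ] F [-2.2  0.8 -0.5] M [-0.01  0.34  0.06] w0.0108 j [0.06 0.53 0.14 1.19 0.   1.56]
s now 0.13
0.135 [ 0.202 -0.006  0.026  0.009  0.072 -0.   ]
0.14 [ 0.402 -0.006  0.024  0.009  0.072 -0.   ]
0.145 [ 0.602 -0.006  0.021  0.009  0.072 -0.   ]
0.15 [ 0.802 -0.006  0.019  0.009  0.072 -0.   ]
0.16 [ 1.202 -0.006  0.014  0.009  0.072 -0.   ]
```

```bash
python3 -m handwheel '[[0,0,0,0,0,0],[0,0,0,0,0,0],[0,0,0,0,0,0],[0,0,0,0,0,0],[0,0,0,0,0,0]]'; python3 - <<'E'
from h import *
plan([.135,.14,.145,.15,.16])
c=cal("scene");I=c["color"][:,:,::-1]
q=proj(c,[[.615,.0,.11]])[0].round().astype(int);x,y=q[0]-40,q[1]-37
cv2.imwrite("pics/s4.png",cv2.resize(I[y:y+75,x:x+80],None,fx=8,fy=8,interpolation=cv2.INTER_CUBIC))
E
```

```text
clock: 11.8
eef_pos: [0.6126, 0.0344, 0.1246]
tool_rot: [0.518, -0.482, 0.482, -0.517]
ft_force: [0.2, -1.7, -1.9]
grip_width: 0.0109
t11.80 [0.6126 0.0344 0.1246] yaw4.1 down [-0.001 -0.    -1.   ] F [ 0.2 -1.7 -1.9] M [-0.49  0.37  0.04] w0.0109 j [ 0.06  0.53  0.15  1.19 -0.    1.55]
s now 0.13
0.135 [ 0.195 -0.002  0.009  0.004  0.101  0.002]
0.14 [ 0.395 -0.002  0.005  0.004  0.101  0.002]
0.145 [ 0.595 -0.002  0.002  0.004  0.101  0.002]
0.15 [ 0.795 -0.002 -0.002  0.004  0.101  0.002]
0.16 [ 1.195 -0.002 -0.009  0.004  0.101  0.002]
```

View pics/s4.png

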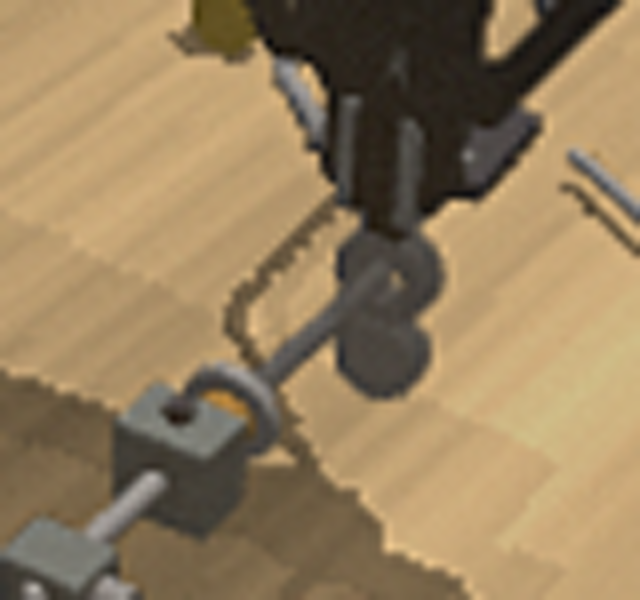

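Light contact at the bend exit (about 2 N, pushing forward). A small forward step should free it.

```bash
python3 -m handwheel '[[0.08,0,0,0,0.05,0],[0.16,0,0,0,0.1,0],[0.24,0,0,0,0.1,0],[0.32,0,0,0,0.1,0],[0.4,0,0,0,0.1,0]]'; python3 -c "
from h import *
plan([.145,.15,.155,.16])"
```

```text
clock: 12.48
eef_pos: [0.6139, 0.0245, 0.125]
tool_rot: [-0.513, 0.486, -0.486, 0.514]
ft_force: [-0.0, 0.0, -1.5]
grip_width: 0.011
t12.47 [0.6139 0.0245 0.125 ] yaw3.1 down [ 0.001  0.    -1.   ] F [-0.   0.  -1.5] M [-0.01  0.01  0.01] w0.0110 j [0.04 0.53 0.15 1.19 0.   1.56]
s now 0.14
0.145 [ 0.197  0.011 -0.016 -0.004 -0.    -0.   ]
0.15 [ 0.397  0.011 -0.016 -0.004 -0.    -0.   ]
0.155 [ 0.597  0.011 -0.016 -0.004 -0.    -0.   ]
0.16 [ 0.797  0.011 -0.016 -0.004 -0.    -0.   ]
```

```bash
python3 -m handwheel '[[0.15,0,0,0,0,0],[0.3,0,0,0,0,0],[0.45,0,0,0,0,0],[0.6,0,0,0,0,0],[0.75,0,0,0,0,0]]'; python3 -c "from h import *;st()"; python3 -m handwheel '[[0,0,0.04,0,0,0],[0,0,0.08,0,0,0],[0,0,0.08,0,0,0],[0,0,0.08,0,0,0],[0,0,0.08,0,0,0]]'; python3 -c "from h import *;st()"; python3 -m handwheel '[[0,0,-0.08,0,0,0],[0,0,-0.16,0,0,0],[0,0,-0.16,0,0,0],[0,0,-0.16,0,0,0],[0,0,-0.16,0,0,0]]'; python3 -c "from h import *;st()"
```

```text
clock: 13.1
eef_pos: [0.6146, 0.0056, 0.1248]
tool_rot: [-0.513, 0.486, -0.486, 0.513]
ft_force: [0.1, -0.2, -1.6]
grip_width: 0.0108
t13.10 [0.6146 0.0056 0.1248] yaw3.1 down [-0.  0. -1.] F [ 0.1 -0.2 -1.6] M [-0.    0.05  0.  ] w0.0108 j [0.01 0.53 0.15 1.19 0.   1.53]
clock: 13.72
eef_pos: [0.616, 0.0059, 0.1246]
tool_rot: [0.514, -0.486, 0.486, -0.513]
ft_force: [-3.6, -0.4, 0.2]
grip_width: 0.0111
t13.72 [0.616  0.0059 0.1246] yaw3.1 down [-0.001 -0.    -1.   ] F [-3.6 -0.4  0.2] M [-0.32  0.8  -0.01] w0.0111 j [ 0.01  0.53  0.15  1.2  -0.    1.53]
clock: 14.35
eef_pos: [0.6128, 0.0058, 0.1249]
tool_rot: [-0.513, 0.486, -0.486, 0.514]
ft_force: [0.9, 0.0, -1.9]
grip_width: 0.0107
t14.35 [0.6128 0.0058 0.1249] yaw3.1 down [ 0.  0. -1.] F [ 0.9  0.  -1.9] M [-0.05  0.   -0.01] w0.0107 j [0.01 0.52 0.14 1.19 0.   1.53]
```

Contact on the left near x≈0.6160, so the centre is about 0.613, where it is now. I'll go on along the leg and feel again.

```bash
python3 -m handwheel '[[0.2,0,0,0,0,0],[0.4,0,0,0,0,0],[0.6,0,0,0,0,0],[0.8,0,0,0,0,0],[1.0,0,0,0,0,0]]'; python3 -c "from h import *;st()"; python3 -m handwheel '[[0,0,0.04,0,0,0],[0,0,0.08,0,0,0],[0,0,0.11,0,0,0],[0,0,0.11,0,0,0],[0,0,0.11,0,0,0]]'; python3 -c "from h import *;st()"
```

```text
clock: 14.98
eef_pos: [0.614, -0.0196, 0.1248]
tool_rot: [0.513, -0.486, 0.486, -0.513]
ft_force: [-0.5, -0.7, -1.3]
grip_width: 0.011
t14.97 [ 0.614  -0.0196  0.1248] yaw3.1 down [-0. -0. -1.] F [-0.5 -0.7 -1.3] M [ 0.03  0.03 -0.01] w0.0110 j [-0.03  0.53  0.15  1.19 -0.    1.48]
clock: 15.6
eef_pos: [0.6167, -0.0189, 0.1248]
tool_rot: [0.514, -0.486, 0.486, -0.513]
ft_force: [0.2, -0.1, -0.7]
grip_width: 0.0109
t15.60 [ 0.6167 -0.0189  0.1248] yaw3.1 down [-0. -0. -1.] F [ 0.2 -0.1 -0.7] M [ 0.05 -0.01  0.01] w0.0109 j [-0.03  0.53  0.16  1.19 -0.    1.49]
```

```bash
python3 -m handwheel '[[0,0,0.03,0,0,0],[0,0,0.06,0,0,0],[0,0,0.06,0,0,0],[0,0,0.06,0,0,0],[0,0,0.06,0,0,0]]'; python3 -c "from h import *;st()"
```

```text
clock: 16.23
eef_pos: [0.6174, -0.0189, 0.1247]
tool_rot: [0.514, -0.487, 0.486, -0.513]
ft_force: [-5.1, -0.5, 0.8]
grip_width: 0.0107
t16.23 [ 0.6174 -0.0189  0.1247] yaw3.1 down [-0.002  0.    -1.   ] F [-5.1 -0.5  0.8] M [0.02 1.22 0.04] w0.0107 j [-0.03  0.53  0.16  1.2   0.    1.49]
```

The limits at two places agree with the model heading (about -87°). I'll re-centre and advance to the sleeve.

```bash
python3 -m handwheel '[[0,0,-0.08,0,0,0],[0,0,-0.16,0,0,0],[0.1,0,-0.16,0,0,0],[0.25,0,-0.16,0,0,0],[0.4,0,-0.16,0,0,0]]'; python3 -c "from h import *;st()"; python3 -m handwheel '[[0.08,0,0,0,0,0],[0.16,0,0,0,0,0],[0.24,0,0,0,0,0],[0.32,0,0,0,0,0],[0.4,0,0,0,0,0]]'; python3 - <<'E'
from h import *
st()
c=cal("scene");I=c["color"][:,:,::-1]
q=proj(c,[[.615,-.04,.11]])[0].round().astype(int);x,y=q[0]-40,q[1]-37
cv2.imwrite("pics/s5.png",cv2.resize(I[y:y+75,x:x+80],None,fx=8,fy=8,interpolation=cv2.INTER_CUBIC))
E
```

```text
clock: 16.85
eef_pos: [0.615, -0.0295, 0.1248]
tool_rot: [-0.513, 0.486, -0.486, 0.513]
ft_force: [-0.7, 0.5, -0.9]
grip_width: 0.011
t16.85 [ 0.615  -0.0295  0.1248] yaw3.1 down [ 0. -0. -1.] F [-0.7  0.5 -0.9] M [-0.02 -0.01 -0.05] w0.0110 j [-0.05  0.53  0.15  1.19 -0.    1.47]
clock: 17.48
eef_pos: [0.6153, -0.0392, 0.1248]
tool_rot: [0.513, -0.486, 0.486, -0.513]
ft_force: [0.4, 0.9, -1.0]
grip_width: 0.0108
t17.48 [ 0.6153 -0.0392  0.1248] yaw3.1 down [-0. -0. -1.] F [ 0.4  0.9 -1. ] M [ 0.01 -0.01 -0.02] w0.0108 j [-0.06  0.53  0.15  1.19 -0.    1.45]
```

View pics/s5.png

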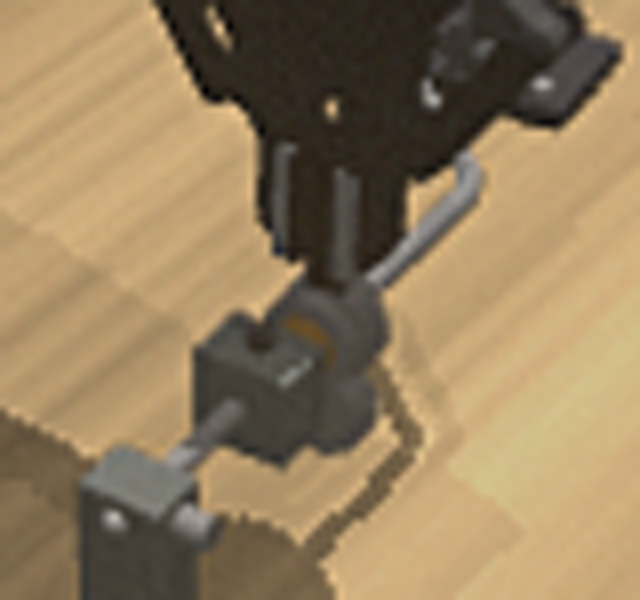

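The ring is about to meet the sleeve (amber band still showing at (305,335)). I'll push gently in small steps.

```bash
python3 -m handwheel '[[0.04,0,0,0,0,0],[0.08,0,0,0,0,0],[0.12,0,0,0,0,0],[0.16,0,0,0,0,0],[0.2,0,0,0,0,0]]'; python3 -c "from h import *;st()";python3 -m handwheel '[[0.03,0,0,0,0,0],[0.06,0,0,0,0,0],[0.09,0,0,0,0,0],[0.12,0,0,0,0,0],[0.15,0,0,0,0,0]]'; python3 -c "from h import *;st()"
```

```text
clock: 18.15
eef_pos: [0.6156, -0.0434, 0.1248]
tool_rot: [-0.513, 0.486, -0.486, 0.514]
ft_force: [-0.9, 3.5, -0.9]
grip_width: 0.0106
t18.15 [ 0.6156 -0.0434  0.1248] yaw3.2 down [-0.     0.001 -1.   ] F [-0.9  3.5 -0.9] M [0.91 0.09 0.01] w0.0106 j [-0.07  0.53  0.16  1.2   0.    1.44]
clock: 18.77
eef_pos: [0.6158, -0.0479, 0.1248]
tool_rot: [0.513, -0.486, 0.486, -0.513]
ft_force: [0.4, 3.7, 0.0]
grip_width: 0.0111
t18.77 [ 0.6158 -0.0479  0.1248] yaw3.1 down [-0.  0. -1.] F [0.4 3.7 0. ] M [0.91 0.09 0.04] w0.0111 j [-0.08  0.53  0.16  1.2   0.    1.44]
```

```bash
python3 -m handwheel '[[0.02,0,0,0,0,0],[0.04,0,0,0,0,0],[0.06,0,0,0,0,0],[0.08,0,0,0,0,0],[0.1,0,0,0,0,0]]'; python3 -c "from h import *;st()";python3 -m handwheel '[[0.01,0,0,0,0,0],[0.02,0,0,0,0,0],[0.03,0,0,0,0,0],[0.04,0,0,0,0,0],[0.05,0,0,0,0,0]]'; python3 -c "from h import *;st()"
```

```text
clock: 19.4
eef_pos: [0.6159, -0.0504, 0.1248]
tool_rot: [0.513, -0.486, 0.486, -0.513]
ft_force: [-0.8, 3.8, -0.4]
grip_width: 0.0111
t19.40 [ 0.6159 -0.0504  0.1248] yaw3.1 down [ 0. -0. -1.] F [-0.8  3.8 -0.4] M [ 0.92  0.16 -0.01] w0.0111 j [-0.08  0.53  0.16  1.2  -0.    1.43]
clock: 20.02
eef_pos: [0.616, -0.0516, 0.1248]
tool_rot: [0.513, -0.486, 0.486, -0.513]
ft_force: [-0.8, 3.8, 0.1]
grip_width: 0.0113
t20.02 [ 0.616  -0.0516  0.1248] yaw3.1 down [-0. -0. -1.] F [-0.8  3.8  0.1] M [0.97 0.13 0.01] w0.0113 j [-0.08  0.53  0.16  1.2  -0.    1.43]
```

```bash
python3 -m handwheel '[[0.01,0,0,0,0,0],[0.02,0,0,0,0,0],[0.03,0,0,0,0,0],[0.04,0,0,0,0,0],[0.05,0,0,0,0,0]]'; python3 -c "from h import *;st()";
```

```text
clock: 20.65
eef_pos: [0.616, -0.0529, 0.1248]
tool_rot: [0.513, -0.486, 0.486, -0.513]
ft_force: [-0.3, 3.9, -0.6]
grip_width: 0.0107
t20.65 [ 0.616  -0.0529  0.1248] yaw3.1 down [-0. -0. -1.] F [-0.3  3.9 -0.6] M [ 0.95  0.19 -0.04] w0.0107 j [-0.09  0.53  0.16  1.2  -0.    1.43]
```

```bash
python3 -m handwheel '[[0.01,0,0,0,0,0],[0.02,0,0,0,0,0],[0.03,0,0,0,0,0],[0.04,0,0,0,0,0],[0.04,0,0,0,0,0]]'; python3 -c "from h import *;st()";
```

```text
clock: 21.28
eef_pos: [0.6161, -0.0534, 0.1248]
tool_rot: [-0.513, 0.486, -0.486, 0.514]
ft_force: [-0.4, 5.1, -0.1]
grip_width: 0.0109
t21.27 [ 0.6161 -0.0534  0.1248] yaw3.1 down [-0.     0.001 -1.   ] F [-0.4  5.1 -0.1] M [1.21 0.25 0.02] w0.0109 j [-0.09  0.53  0.16  1.2   0.    1.43]
```

```bash
python3 -m handwheel '[[0.01,0,0,0,0,0],[0.02,0,0,0,0,0],[0.03,0,0,0,0,0],[0.03,0,0,0,0,0],[0.03,0,0,0,0,0]]'; python3 -c "from h import *;st()";
```

```text
clock: 21.9
eef_pos: [0.6161, -0.0535, 0.1248]
tool_rot: [-0.513, 0.487, -0.485, 0.514]
ft_force: [-1.8, 6.6, 0.9]
grip_width: 0.0107
t21.90 [ 0.6161 -0.0535  0.1248] yaw3.2 down [-0.     0.002 -1.   ] F [-1.8  6.6  0.9] M [1.52 0.21 0.05] w0.0107 j [-0.09  0.53  0.16  1.2   0.    1.43]
```

```bash
python3 -m handwheel '[[0.01,0,0,0,0,0],[0.02,0,0,0,0,0],[0.03,0,0,0,0,0],[0.04,0,0,0,0,0],[0.04,0,0,0,0,0]]'; python3 - <<'E'
from h import *
st()
c=cal("scene");I=c["color"][:,:,::-1]
q=proj(c,[[.615,-.04,.11]])[0].round().astype(int);x,y=q[0]-40,q[1]-37
cv2.imwrite("pics/s6.png",cv2.resize(I[y:y+75,x:x+80],None,fx=8,fy=8,interpolation=cv2.INTER_CUBIC))
E
```

```text
clock: 22.52
eef_pos: [0.6161, -0.0536, 0.1248]
tool_rot: [-0.513, 0.487, -0.485, 0.515]
ft_force: [-1.5, 8.2, 0.8]
grip_width: 0.0108
t22.52 [ 0.6161 -0.0536  0.1248] yaw3.2 down [-0.     0.004 -1.   ] F [-1.5  8.2  0.8] M [ 1.98  0.24 -0.03] w0.0108 j [-0.09  0.53  0.16  1.2   0.    1.43]
```

View pics/s6.png

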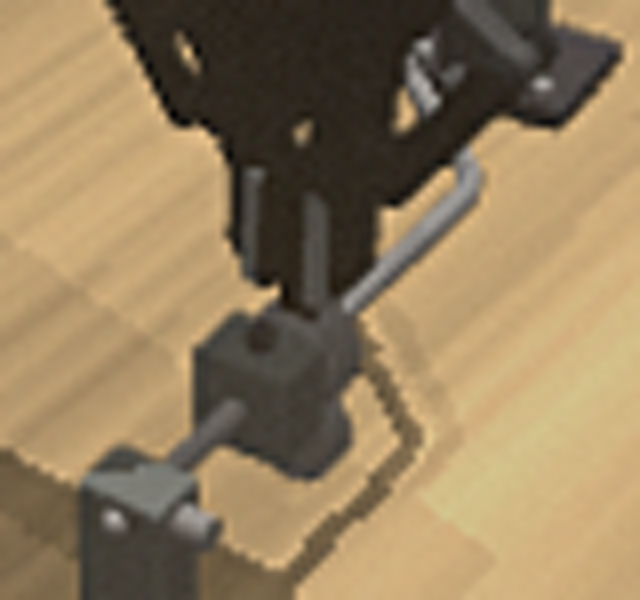

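The amber band is now hidden and the position holds at y=-0.0535 while the force grows, so the sleeve is home. I'll ease off, lower to the hanging height, let go and rise.

```bash
python3 -m handwheel '[[-0.04,0.03,0,0,0,0],[-0.07,0.06,0,0,0,0],[-0.08,0.09,0,0,0,0],[-0.08,0.1,0,0,0,0],[-0.08,0.1,0,0,0,0]]'; python3 -c "from h import *;st()"
```

```text
clock: 23.2
eef_pos: [0.6165, -0.0533, 0.1227]
tool_rot: [-0.513, 0.486, -0.486, 0.514]
ft_force: [-1.1, 5.5, 1.9]
grip_width: 0.0113
t23.20 [ 0.6165 -0.0533  0.1227] yaw3.1 down [ 0.001  0.001 -1.   ] F [-1.1  5.5  1.9] M [ 1.17  0.12 -0.03] w0.0113 j [-0.09  0.54  0.16  1.19  0.    1.43]
```

```bash
python3 -m handwheel '[[-0.02,0,0,0,0,0],[-0.03,0,0,0,0,0],[-0.04,0,0,0,0,0],[-0.04,0,0,0,0,0],[-0.04,0,0,0,0,0]]'; python3 -c "from h import *;st()"; python3 -m handwheel '[[0,0,0,0,0,0],[0,0,0,0,0,0],[0,0,0,0,0,0],[0,0,0,0,0,0],[0,0,0,0,0,0]]' 0.3; python3 -c "from h import *;st()"
```

```text
clock: 23.82
eef_pos: [0.6162, -0.0532, 0.1222]
tool_rot: [0.514, -0.486, 0.487, -0.513]
ft_force: [1.3, 2.0, -0.5]
grip_width: 0.0112
t23.82 [ 0.6162 -0.0532  0.1222] yaw3.1 down [ 0.    -0.001 -1.   ] F [ 1.3  2.  -0.5] M [ 0.34 -0.22 -0.03] w0.0112 j [-0.09  0.54  0.16  1.19 -0.    1.43]
clock: 24.45
eef_pos: [0.616, -0.0526, 0.1223]
tool_rot: [0.513, -0.486, 0.486, -0.513]
ft_force: [-0.7, -0.3, 0.6]
grip_width: 0.0557
t24.45 [ 0.616  -0.0526  0.1223] yaw3.1 down [-0. -0. -1.] F [-0.7 -0.3  0.6] M [-0.01  0.05  0.02] w0.0557 j [-0.09  0.54  0.16  1.19 -0.    1.43]
```

```bash
python3 -m handwheel '[[0,-0.4,0,0,0,0],[0,-1.2,0,0,0,0],[0,-2.2,0,0,0,0],[0,-3.2,0,0,0,0],[0,-4,0,0,0,0]]'; python3 -m handwheel '[[-0.3,0,-1,0,0,0],[-0.6,0,-2.5,0,0,0],[-0.6,0,-4,0,0,0],[-0.6,0,-5,0,0,0],[-0.6,0,-5,0,0,0]]'; python3 - <<'E'
from h import *
st()
for n,m in(("scene",[.615,-.04,.11]),("top",[.615,-.04,.11])):
    c=cal(n);I=c["color"][:,:,::-1]
    q=proj(c,[m])[0].round().astype(int);x,y=q[0]-40,q[1]-37
    cv2.imwrite(f"pics/{n}7.png",cv2.resize(I[y:y+75,x:x+80],None,fx=8,fy=8,interpolation=cv2.INTER_CUBIC))
    cv2.imwrite(f"pics/{n}7f.png",cv2.resize(I,(800,600)))
E
```

```text
clock: 25.08
eef_pos: [0.6164, -0.0527, 0.2245]
tool_rot: [-0.513, 0.486, -0.487, 0.514]
ft_force: [-0.3, -0.1, -0.0]
grip_width: 0.0555
clock: 25.7
eef_pos: [0.4894, -0.0445, 0.2236]
tool_rot: [-0.513, 0.486, -0.487, 0.514]
ft_force: [0.5, 0.0, -0.7]
grip_width: 0.0554
t25.70 [ 0.4894 -0.0445  0.2236] yaw3.1 down [ 0.001 -0.    -1.   ] F [ 0.5  0.  -0.7] M [-0.01 -0.04  0.03] w0.0554 j [-0.09  0.23 -0.03  1.31 -0.    1.43]
```

View pics/scene7.png

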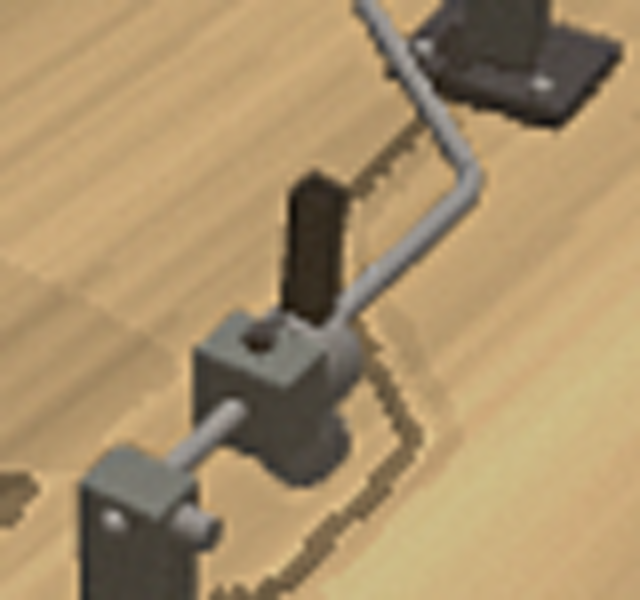

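View pics/top7.png

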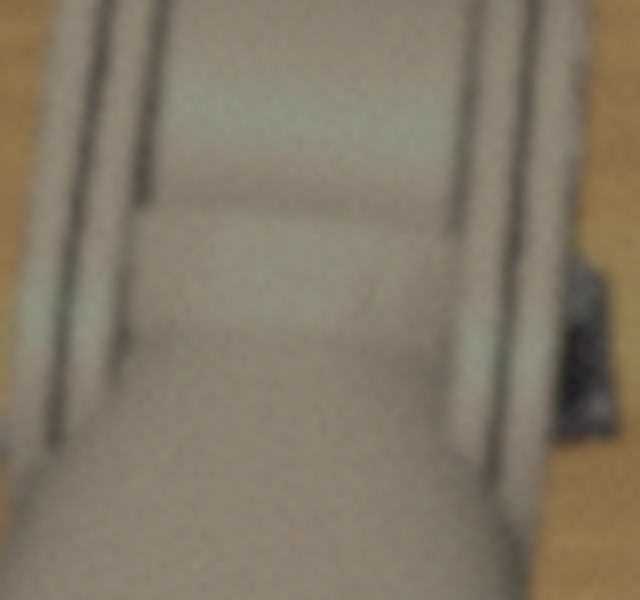

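View pics/scene7f.png

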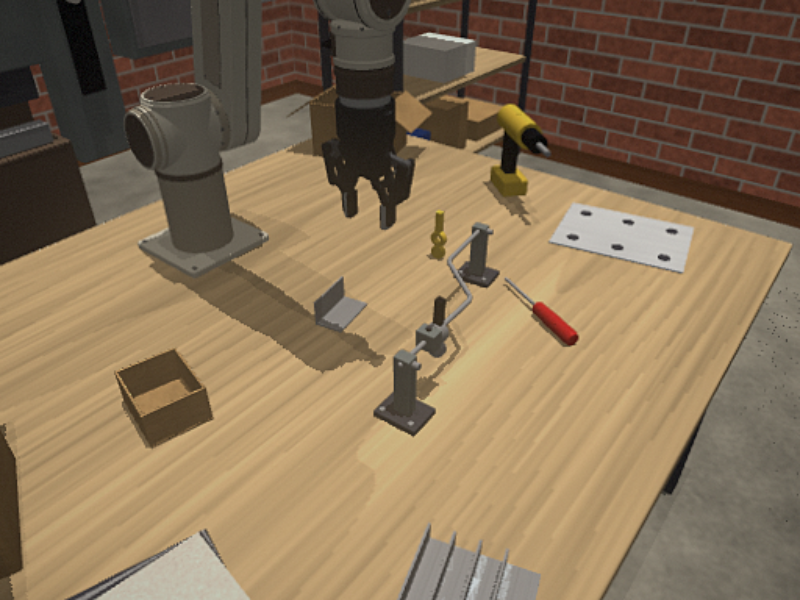

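The gauge hangs upright against the block with the amber band hidden and the gripper clear. The bystanders are where they were. I'll let it settle, take one last look and hand in.

```bash
python3 -m handwheel '[[0,0,0,0,0,0],[0,0,0,0,0,0],[0,0,0,0,0,0],[0,0,0,0,0,0],[0,0,0,0,0,0]]'; python3 - <<'E'
from h import *
c=cal("scene");I=c["color"][:,:,::-1]
S=lambda x,y,q:((x+.5)/8-.5+q[0]-40,(y+.5)/8-.5+q[1]-37)
q=proj(c,[[.615,-.04,.11]])[0].round().astype(int)
x,y=q[0]-40,q[1]-37
cv2.imwrite("pics/s8.png",cv2.resize(I[y:y+75,x:x+80],None,fx=8,fy=8,interpolation=cv2.INTER_CUBIC))
w=proj(c,[[.616,-.0535,.114],[.616,-.0535,.156]]);print(((w-[x,y]+.5)*8-.5).round())
b=cv2.imread("pics/scene0raw.png");d=np.abs(I.astype(int)-b).max(2)
for n,r in(("carton",(220,280,70,140)),("bracket",(175,215,198,238)),("screwdr",(175,225,320,375)),("yellow",(130,168,272,288))):
    print(n,(d[r[0]:r[1],r[2]:r[3]]>40).sum())
E
```

```text
clock: 26.42
eef_pos: [0.4904, -0.0444, 0.2222]
tool_rot: [0.513, -0.486, 0.486, -0.513]
ft_force: [-0.1, 0.5, -0.2]
grip_width: 0.0555
[[298. 311.]
 [303. 183.]]
carton 0
bracket 203
screwdr 0
yellow 0
```

View pics/s8.png

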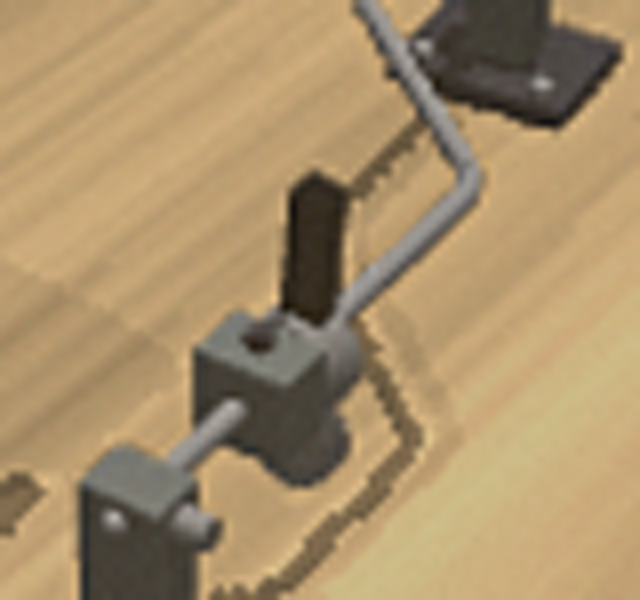

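```bash
python3 -c "
from workcell import bot
print(bot.job_done())"
```

```text
the job is handed in; nothing more can be done
None
```

The job is done and handed in at about 26.5 s. I slid the black-handled gauge along the rod round both bends, pushed the trip sleeve home, let go and moved the arm clear.

- **Gentleness:** The readings at the end of each move showed at most about 5 N sideways on the rod, and that was while feeling for its line. There was also a light touch of about 2 N at the exit of the second bend. The tool stayed vertical throughout.
- **Sleeve:** It moved at about 4 N. It then stopped dead at y = -0.0535 m while the force rose to about 8 N, and the amber band disappeared from view, so I take it as home. The tool had moved about 12 mm since first touching the sleeve, but the exact moment of contact was not measured.
- **Last look:** The gauge hangs upright on the rod beside the stop block, and nothing is touching the robot.
- **Bystanders:** The picture comparison showed no change at the carton, screwdriver or yellow gauge. It did flag changed pixels at the bracket. I put these down to the gripper's shadow, because the bracket's outline looks unchanged.
- **Not confirmed:** The final top view was blocked by the arm, so the final checks used the scene camera only.

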